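# Tilt the drip plate with a wedge and hold it

## Robot

A 7-joint arm with a two-finger parallel gripper is mounted at the origin on the work surface; the furniture and walls round the work are solid. World frame = base frame: x ahead of the robot, y to its left, z up, the work surface at z = 0. Lengths are in m, angles in degrees, forces in N, time in s.
With the tool pointing down it reaches from about 0.35 to 0.775 m from the base axis. Payload 3.1 kg.
Tool frame: the origin (TCP) lies on the centre line of the jaws, within the pads' length; the fingertips stand 17 mm ahead of it and the grasp point (between the pads) lies 2 mm behind it (robot.tip_reach is the distance from the TCP to the fingertips, in m); z points along the fingers, y is the line along which they close (so a half turn about z gives the same grasp; the last joint's range is limited). The gripper opens to 85 mm and grips with 20 to 120 N. Pads are 22 mm wide; open, the fingers measure 114 mm over their backs; the gripper's body (76 mm by 85 mm) begins 54 mm behind the grasp point. The pads swing forward as they close: fully open they stand 13 mm farther back than shut.
Start: joints at [-76.358, 17.813, 0.802, 86.603, -0.252, 75.585, -1.558], TCP at [0.152, 0.529, 0.248] pointing down, gripper open.
Joint ranges: [-154.91, 154.91], [-16.99, 109.72], [-72.82, 74.43], [7.12, 147.25], [-82.49, 262.49], [11.32, 116.49], [-174.64, 174.64]. Speed limits (degrees/s): [159.86, 159.86, 180, 180, 180, 180, 180].

## Interface

Orientations are given as [roll, pitch, yaw] about the fixed x, y, z axes, in that order (R = Rz(yaw) Ry(pitch) Rx(roll)).
In Python, from station import robot, fingers, vision, workorder, recognise gives the robot as it stands. Calls block until the motion is done:
- robot.move_to(position, orientation): joint-space move of the TCP to a pose.
- robot.line_to(position, orientation=None, velocity=0.15, f_stop=None): straight line of the TCP; orientation=None keeps the orientation; velocity is the mean speed in m/s. With f_stop (N) it stops when the force on the tool has changed by that much, and returns True; else False.
- robot.move_j(angles): joint-space move.
- fingers.gripper_to(opening, force=None): opening from 0.0 (shut) to 1.0 (fully open); force is the grip in N (None keeps the last); returns when the fingers have stopped.
- robot.pause(seconds).
- robot.inverse_kinematics(position, orientation): joint angles nearest the present ones, or None.
- vision.grab_frame(name): name is "scene" or "top" or "wrist"; returns the picture (480x640x3 uint8, red, green, blue); there is no depth.
- vision.calibration(name): a dict with "mtx" (3x3 intrinsics, pixels), "extrinsics" (4x4, takes a point from world to camera coordinates); the wrist camera has in their place "T_tool_cam" (4x4, takes a point from camera to tool coordinates, whose origin is the TCP and whose axes are the flange's). Camera axes: x right, y up, looking along -z (the intrinsics and any distortion apply to the point x, -y, -z); pixel columns grow to the right and rows downward; lengths in m; the calibration is good to about 2 mm. A picture is of the moment at which its call begins: read the wrist's pose just before it. calibration takes no time and is no camera call.
A pose or a line that the arm cannot do raises robot.PlanningError and nothing moves.
- workorder.close_job(): hands the job in; it is judged then, once.
Trained networks look in the newest picture that a camera, given by its name, has taken for a name from the list of things; names that differ only in an ending like _2 or _b are one class to them, and where a whole thing is asked for, a point or a joint stands for the part that bears it (a point fixed in the world has none). Each returns a list of dicts, best first, with "p" (0 to 1); they miss things now and then, are a little off and sometimes report something else, mostly with a low value. They report only what shows in the picture. A call takes as long as a camera call.
- recognise(label, camera): "rect" ([centre column, centre row, width, height] in pixels, round what is visible of it).
Readings, each from a call of its own:
- robot.current_time_s(): time.
- robot.current_joint_positions(): joint angles.
- robot.current_dq(): joint speeds.
- robot.current_joint_torque(): joint torques, N m.
- robot.current_tool_pos(): TCP position.
- robot.current_eef_rot(): TCP orientation.
- robot.current_contact_force(): force on the tool from outside, world axes, zero at the start.
- robot.current_torque(): the same for the moment, N m.
- robot.current_finger_gap(): opening from 0.0 (shut) to 1.0 (fully open).
- robot.current_gripper_force(): force on a finger pad.
Only numpy, scipy, OpenCV 4.12 (cv2) and the standard library are available. Lean on these libraries where they do the work, as an engineer would, in place of code of your own. Each camera call takes 0.05 s, during which the arm holds its last target. There are 200 camera calls.

## Task

First set the drip plate down flat on its dark steel frame by its black bar, edges even with the frame, its rear edge just in front of the two stops, and let go of it. Then take the orange wedge by its upright grip and push it, thin end first, straight in through the middle of the frame's open front until the plate's front edge just lifts off the frame (a few millimetres, about 5), so that the plate drains to the back. Finish while still gripping the wedge in place; touch nothing but the wedge then, and do not disturb the espresso cup and the tape roll behind the work.

Things in the scene. Friction and masses are not known exactly. Their poses are not given: they have to be found in the camera images.
- frame: Low dark steel U frame, fixed, 140 (x) x 130 (y) mm, top 16 mm above the table: 20 mm wide bars along both sides and across the rear (+x), open at the front (-x) and open down to the table between the bars. Origin: centre of its underside, on the table; x points from the open front to the rear, the way the wedge goes in: world +y (robot's left) within 0.35 rad; z up.
- frame_top (a point): Point in the frame's middle at the height of its top, 16 mm above the table, axes as the frame. Two stops, at y = -45 and +45 mm, rise about 9 mm above this height, leaning away. A plate seated edge to edge with the frame can slide 8 mm back (+x) before it meets them: the wedge first pushes it there, then tips it up about its rear edge.
- frame_front (a point): Middle of the frame's open front edge (x = -70 mm in the frame), 16 mm above the table, axes as the frame; the gap between the side bars is 90 mm wide here.
- plate: Aluminium drip plate with dark slots, 140 (x) x 130 (y) x 10 mm, about 0.5 kg, loose, on the table right of the wedge at the start. Origin: centre of its underside; z up. On the frame: its x along the frame's x (either way round, it is symmetrical), its centre over the frame's, its underside 16 mm above the table.
- plate_bar (a point): Centre of the plate's black carrying bar, 45 mm above the plate's underside, over its centre, axes as the plate. The bar is 70 mm long (x), 16 mm wide (y), 18 mm high, on two posts, and is clear of the plate by 26 mm.
- wedge: Orange wedge, 120 (x) x 36 (y) mm, 0.12 kg, loose. Origin: centre of its underside; x points to the thin end; z up. Tip at x = +60 mm, 4 mm thick; top rises 1 in 3.5 to 28 mm at x = -25 mm, level from there to x = -60. On the table it meets the seated plate's front edge when its tip is 42 mm inside that edge; each 3.5 mm more lifts the edge 1 mm. Starts right of the frame, thin end roughly to it.
- wedge_grip (a point): Centre of the top of the wedge's upright grip, at x = -40 mm and 70 mm above the wedge's underside, axes as the wedge. The grip is 36 mm long (x), 16 mm thick (y), and stands 42 mm above the wedge's level back part.
- cup: White espresso cup, 62x88x50 mm, bystander; origin: centre of its underside.
- masking_tape: Roll of cream masking tape, 100x98x25 mm, bystander; origin: centre of its underside.

How it is judged:
By the outcome, as a careful person would: the job done as asked, in the order asked, and still so for the second after the job is handed in, while the arm keeps its last pose, push and grip.
It also fails if it takes over 70 s, if anything falls off the work surface, if the arm or the gripper's body presses on something with over 40 N, if the wrist force passes 120 N, or if a joint passes its speed limit or range.

## Working session

There is one attempt and no reset: what is moved stays moved. The work goes in short steps, each a Python script; the robot and the scene stay as the last script left them, time stands still between calls to the robot, and variables do not carry over. Pictures are saved under pics/ and viewed, at most 12 in all, crops included, and the job is handed in when it is done.

```bash
ls; mkdir -p pics
python3 - <<'E'
from station import robot, fingers, vision, workorder, recognise
import cv2, numpy as np
ims=[]
for n in ("top","scene"):
    im=vision.grab_frame(n); cv2.imwrite(f"pics/{n}0.png",im[:,:,::-1])
    c=vision.calibration(n); print(n,{k:np.round(v,4).tolist() for k,v in c.items()})
    for l in ("frame","plate","plate_bar","wedge","wedge_grip","cup","masking_tape"):
        print(l,[(np.round(r["rect"],1).tolist(),round(r["p"],2)) for r in recognise(l,n)[:2]])
print(robot.current_eef_rot(), vision.calibration("wrist"))
E
```

```text
pics
top {'mtx': [[619.562, 0.0, 314.4845], [0.0, 619.562, 241.3477], [0.0, 0.0, 1.0]], 'extrinsics': [[-0.0028, -1.0, 0.0051, -0.0359], [0.9936, -0.0022, 0.1131, -0.5304], [-0.1131, 0.0054, 0.9936, -1.0571], [0.0, 0.0, 0.0, 1.0]]}
frame [([184.7, 244.2, 95.5, 80.1], 0.97)]
plate [([442.3, 250.4, 99.6, 97.7], 0.81)]
plate_bar [([442.8, 252.6, 101.8, 98.8], 0.74)]
wedge [([316.5, 289.9, 70.7, 34.9], 0.8)]
wedge_grip [([315.0, 290.9, 68.3, 37.4], 0.56)]
cup [([279.1, 185.9, 31.9, 47.4], 0.71), ([314.5, 290.5, 71.6, 37.2], 0.49)]
masking_tape [([345.8, 194.9, 55.9, 55.3], 0.72)]
scene {'mtx': [[563.2468, 0.0, 323.1063], [0.0, 563.2468, 233.314], [0.0, 0.0, 1.0]], 'extrinsics': [[0.8857, -0.4643, 0.0006, -0.4871], [0.2841, 0.5429, 0.7903, -0.2186], [-0.3672, -0.6998, 0.6128, -0.9602], [0.0, 0.0, 0.0, 1.0]]}
frame [([279.5, 214.2, 70.4, 53.8], 0.74), ([349.5, 237.2, 33.3, 35.1], 0.37)]
plate [([378.5, 360.8, 111.2, 85.4], 0.89)]
plate_bar [([379.9, 360.9, 112.0, 87.1], 0.85), ([376.1, 275.4, 48.9, 43.5], 0.43)]
wedge [([286.2, 291.2, 48.9, 38.3], 0.86)]
wedge_grip [([287.1, 289.9, 50.4, 43.2], 0.59)]
cup [([351.3, 239.2, 35.4, 35.1], 0.71)]
masking_tape [([377.0, 276.1, 47.7, 43.5], 0.95)]
[1.79994549e+02 3.99826957e-03 1.63973991e+02] {'mtx': array([[419.73194933,   0.        , 321.35485388],
       [  0.        , 419.73194933, 246.54346382],
       [  0.        ,   0.        ,   1.        ]]), 'T_tool_cam': array([[ 5.88454093e-07,  9.65060230e-01,  2.62028153e-01,
         6.67550553e-02],
       [ 9.99999959e-01, -7.52300497e-05,  2.74829534e-04,
        -8.02507202e-04],
       [ 2.84939444e-04,  2.62028142e-01, -9.65060191e-01,
        -1.24469072e-01],
       [ 0.00000000e+00,  0.00000000e+00,  0.00000000e+00,
         1.00000000e+00]])}
```

Run:
```python
import cv2
im=cv2.imread("pics/top0.png")[150:350,110:510]
cv2.imwrite("pics/top0c.png",cv2.resize(im,None,fx=2,fy=2,interpolation=cv2.INTER_CUBIC))
```

```text
(no output)
```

View pics/top0c.png

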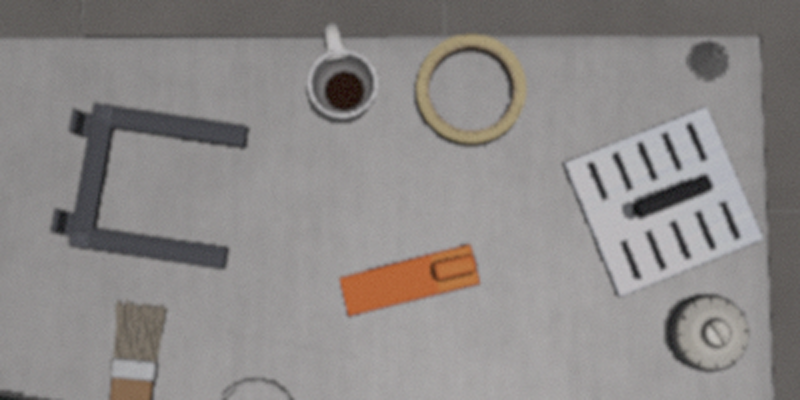

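View pics/scene0.png

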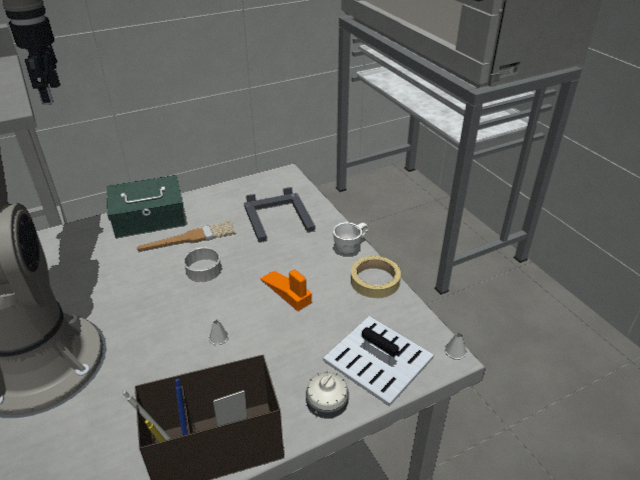

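```bash
cat > h.py <<'E'
from station import robot, fingers, vision, workorder, recognise
import cv2, numpy as np
from scipy.optimize import minimize
from scipy.spatial.transform import Rotation as R
def box(x0,x1,y0,y1,z0,z1): return np.array([[x,y,z] for x in(x0,x1) for y in(y0,y1) for z in(z0,z1)])/1e3
prof=[(-60,0),(60,0),(60,4),(-25,28),(-60,28)]
M={"frame":[box(-70,70,45,65,0,16),box(-70,70,-65,-45,0,16),box(50,70,-65,65,0,16)],
 "plate":[box(-70,70,-65,65,10,10)],
 "wedge":[np.array([[x,y,z] for x,z in prof for y in(-18,18)])/1e3, box(-58,-22,-8,8,28,70)]}
def cam(n):
    "grab; returns image, K, world->cv-camera 4x4"
    p,o=robot.current_tool_pos(),robot.current_eef_rot()
    im=vision.grab_frame(n); c=vision.calibration(n)
    if n=="wrist":
        T=np.eye(4); T[:3,:3]=R.from_euler("xyz",o,degrees=True).as_matrix(); T[:3,3]=p
        E=np.linalg.inv(T@c["T_tool_cam"])
    else: E=np.array(c["extrinsics"])
    return im,np.array(c["mtx"]),np.diag([1,-1,-1,1])@E
def proj(P,K,E):
    q=(K@(P@E[:3,:3].T+E[:3,3]).T).T; return q[:,:2]/q[:,2:]
def place(P,s):
    return np.c_[P[:,:2]@R.from_euler("z",s[2]).as_matrix()[:2,:2].T+np.array(s[:2]),P[:,2]+(s[3] if len(s)>3 else 0)]
def mask(im,name):
    h=cv2.cvtColor(im,cv2.COLOR_RGB2HSV); g=im.mean(2)
    if name=="wedge": m=(h[...,1]>130)&(h[...,0]<20)&(h[...,2]>60)
    elif name=="frame": m=g<110
    else: m=g>185
    return m.astype(np.uint8)
def fit(name,view,s0,dz=0,m=None,pad=25,fixed=False):
    im,K,E=view; F=3
    m=mask(im,name) if m is None else m
    allp=np.vstack([proj(place(P,[*s0,dz]),K,E) for P in M[name]])
    lo=np.maximum(allp.min(0)-pad,0).astype(int); hi=np.minimum(allp.max(0)+pad,[640,480]).astype(int)
    m=m[lo[1]:hi[1],lo[0]:hi[0]]
    if name=="plate": m=cv2.morphologyEx(cv2.copyMakeBorder(m,15,15,15,15,0),cv2.MORPH_CLOSE,np.ones((13,13)))[15:-15,15:-15]
    mu=cv2.resize(m*255,None,fx=F,fy=F,interpolation=cv2.INTER_LINEAR).astype(float)/255
    def ren(s):
        r=np.zeros(mu.shape,np.uint8)
        for P in M[name]:
            q=(proj(place(P,[*s,dz]),K,E)-lo+.5)*F-.5
            cv2.fillConvexPoly(r,cv2.convexHull(np.round(q*16).astype(np.int32)),1,shift=4)
        return r
    f=lambda s: np.abs(ren(s)-mu).sum()
    s=np.array(s0,float)
    for d in (.012,.004,.002):
        s=minimize(f,s,method="Nelder-Mead",options=dict(initial_simplex=np.vstack([s,s+[d,0,0],s+[0,d,0],s+[0,0,10*d]]),xatol=1e-5,fatol=.5)).x
    return s, f(s)/ren(s).sum()
def ground(uv,K,E,z):
    d=np.linalg.inv(K@E[:3,:3]); C=-E[:3,:3].T@E[:3,3]; r=d@[*uv,1]; return (C+r*(z-C[2])/r[2])[:2]
E
python3 - <<'E'
from h import *
v=cam("top"); 
for n,uv,yaw,z in (("frame",(190,244),81,.016),("plate",(441.5,251),108.6,.01),("wedge",(315,290),101-0,.015)):
    s0=[*ground(uv,*v[1:],z),np.radians(yaw)]
    s,e=fit(n,v,s0); print(n,np.round(s[:2],4),np.degrees(s[2]).round(2),e.round(3))
    im=v[0]
    for P in M[n]:
        cv2.polylines(im,[cv2.convexHull(np.round(proj(place(P,s),*v[1:])).astype(np.int32))],True,(0,255,0))
cv2.imwrite("pics/fit0.png",cv2.resize(im[150:350,110:510,::-1],None,fx=2,fy=2))
E
```

```text
frame [0.5311 0.187 ] 81.32 0.21
plate [ 0.5158 -0.2628] 112.85 0.255
wedge [ 0.4457 -0.0359] 103.59 0.118
```

View pics/fit0.png

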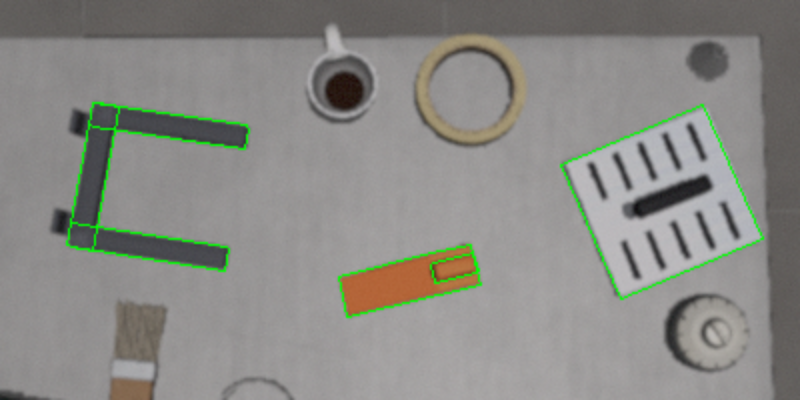

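Run:
```python
from h import *
S={"frame":[.5311,.187,np.radians(81.32)],"plate":[.5158,-.2628,np.radians(112.85)]}
for n,s0 in S.items():
    y=np.degrees(s0[2]); 
    for o in (0,180):
        q=robot.inverse_kinematics([s0[0],s0[1],.25],[180,0,y+o]); q2=robot.inverse_kinematics([s0[0],s0[1],.05],[180,0,y+o])
        print(n,o,None if q is None else np.round(q,1), q2 is not None)
o=0
for n,s0 in S.items():
    y=np.degrees(s0[2])
    robot.move_to([s0[0],s0[1],.25],[180,0,y]); robot.pause(.3)
    v=cam("wrist"); np.savez(f"w_{n}.npz",im=v[0],K=v[1],E=v[2])
    s,e=fit(n,v,s0,pad=40); print(n,np.round(s[:2],4),np.degrees(s[2]).round(2),e.round(3))
    im=v[0].copy()
    for P in M[n]: cv2.polylines(im,[cv2.convexHull(np.round(proj(place(P,s),*v[1:])).astype(np.int32))],True,(0,255,0))
    cv2.imwrite(f"pics/w_{n}.png",im[...,::-1])
a,b=[cv2.imread(f"pics/w_{n}.png") for n in S]
cv2.imwrite("pics/w_both.png",cv2.resize(np.hstack([a,b]),(800,300)))
print(robot.current_time_s(),robot.current_tool_pos(),robot.current_eef_rot())
```

```text
frame 0 [-46.3  21.4  34.8  85.3 -12.3  77.2 -19.2] True
frame 180 [-28.6  19.3  10.2  84.6  -3.4  76.4 153.1] True
plate 0 [ -4.9  25.3  44.3  82.9 -17.7  78.9  62.8] True
plate 180 [ -15.4   32.1   64.5   83.3  -28.9   82.7 -107.9] True
frame [0.5297 0.1887] 82.11 1.338
plate [ 0.5162 -0.2673] 109.36 0.496
5.05 [ 0.51609112 -0.26230912  0.24998011] [ 1.79998141e+02 -1.37773949e-03  1.12905956e+02]
```

View pics/w_both.png

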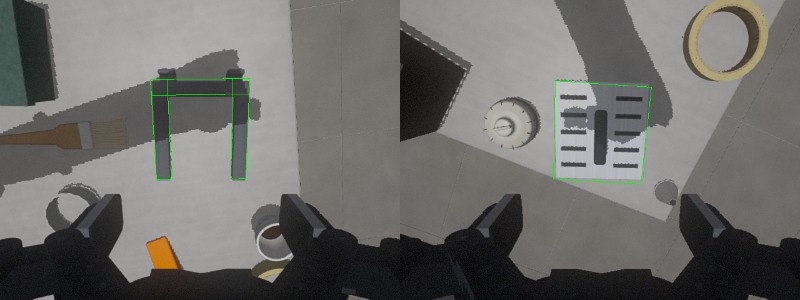

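Run:
```python
import h
from h import *
L=lambda n:(lambda d:(d["im"],d["K"],d["E"]))(np.load(f"w_{n}.npz"))
v=L("frame"); g=v[0].mean(2)
for t in (60,70,80,90):
    s,e=fit("frame",v,[.5297,.1887,np.radians(82)],m=(g<t).astype(np.uint8)); print(t,np.round(s[:2],4),np.degrees(s[2]).round(2),e.round(3))
    if t==70: sf=s
vp=L("plate")
# bar/slots fit: dark pixels inside plate; slots symmetric about the centre at z=10mm
def draw(v,n,s,c,cen):
    im=v[0].copy()
    big=cv2.resize(im,None,fx=3,fy=3,interpolation=cv2.INTER_CUBIC)
    for P in M[n]: cv2.polylines(big,[cv2.convexHull(np.round((proj(place(P,s),*v[1:])+.5)*3*8).astype(np.int32))],True,c,shift=3)
    return big[cen[1]*3-300:cen[1]*3+300,cen[0]*3-200:cen[0]*3+200]
a=draw(v,"frame",sf,(0,255,0),(320,205))
b=draw(vp,"plate",[.5158,-.2635,np.radians(110.5)],(255,0,0),(322,212))
cv2.imwrite("pics/w2.png",np.hstack([a,b])[...,::-1])
```

```text
60 [0.53   0.1857] 81.41 0.675
70 [0.53   0.1858] 81.39 0.467
80 [0.53   0.1858] 81.37 0.448
90 [0.5298 0.1859] 81.39 0.575
```

View pics/w2.png

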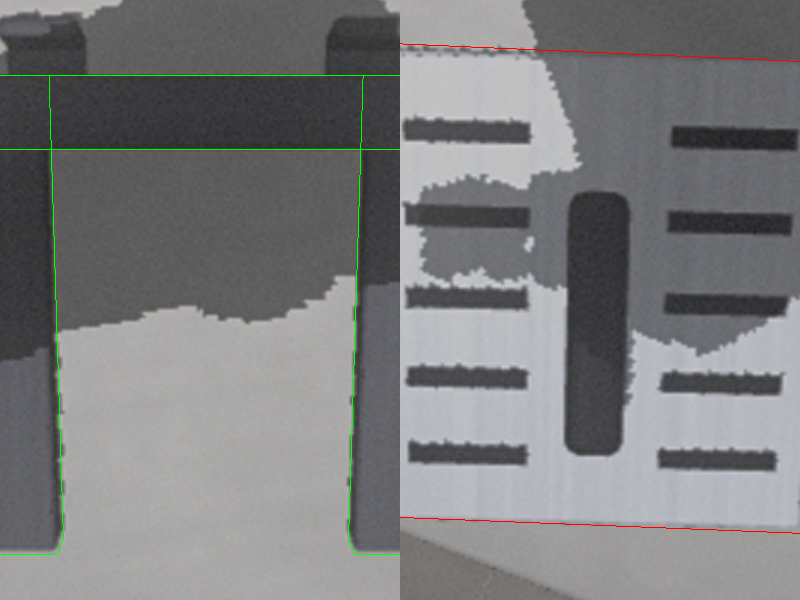

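Run:
```python
from h import *
d=np.load("w_plate.npz"); K,E=d["K"],d["E"]
px=lambda x,y:((322*3-200+x-400)/3-.5,(212*3-300+y)/3-.5)
P={k:ground(px(*p),K,E,.010) for k,p in dict(lt=(466.5,131.5),lb=(466.5,453.5),rt=(734,138),rb=(717,460)).items()}
c=sum(P.values())/4; a=P["lt"]+P["rt"]-P["lb"]-P["rb"]; b=P["lt"]+P["lb"]-P["rt"]-P["rb"]
print("centre",c,np.degrees(np.arctan2(a[1],a[0])),np.degrees(np.arctan2(b[1],b[0]))-90,np.linalg.norm(a)/2,np.linalg.norm(b)/2)
for p in ((570,190),(629,193),(622,455),(565,455)): print(ground(px(*p),K,E,.054))
print("edge pts",[ground(px(*p),K,E,.010).round(4) for p in ((410,47),(410,513),(790,525))])
```

```text
centre [ 0.51494747 -0.26415561] 111.39262991473518 -248.53822866749996 0.0956412275741171 0.07590686296465016
[ 0.4948119  -0.23301697]
[ 0.50880143 -0.22791376]
[ 0.53442935 -0.29220408]
[ 0.52043603 -0.29812028]
edge pts [array([ 0.4394, -0.2182]), array([ 0.488 , -0.3471]), array([ 0.5971, -0.3052])]
```

Run:
```python
from h import *
x,y,w=.5145,-.2632,111.4
robot.move_to([x,y,.12],[180,0,w]); robot.line_to([x,y,.043],velocity=.08,f_stop=8)
print(robot.current_tool_pos(),robot.current_contact_force())
fingers.gripper_to(0,60); print(robot.current_finger_gap(),robot.current_gripper_force())
f0=robot.current_contact_force()
robot.line_to([x,y,.22],velocity=.12)
print(f0,robot.current_contact_force(),robot.current_tool_pos(),robot.current_eef_rot())
robot.move_to([.53,.1858,.25],[180,0,81.4]); robot.pause(.4)
v=cam("wrist"); np.savez("w_held.npz",im=v[0],K=v[1],E=v[2]); cv2.imwrite("pics/held.png",v[0][...,::-1])
print(robot.current_time_s(),robot.current_tool_pos(),robot.current_eef_rot(),robot.current_contact_force())
```

```text
[ 0.51495939 -0.26358296  0.04356641] [-0.64448496  0.12999013  0.47111246]
0.17381695677497058 59.65909659862518
[0.43416603 0.17691986 2.21510621] [-0.18675562 -0.12458932 -5.65862042] [ 0.51400499 -0.26279316  0.21904009] [-1.79920960e+02 -8.48299130e-02  1.11397594e+02]
11.1083 [0.53006577 0.18558673 0.2500113 ] [-1.79999452e+02 -1.65698198e-03  8.13789985e+01] [-0.42615764  0.13385035 -5.7255038 ]
```

View pics/held.png

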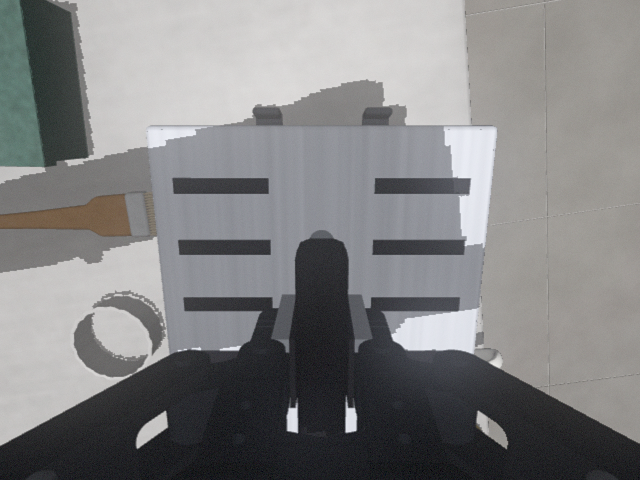

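Run:
```python
from h import *
d=np.load("w_held.npz"); K,E=d["K"],d["E"]
t=np.array([.53007,.18559]); w=np.radians(81.38); Rm=np.array([[np.cos(w),-np.sin(w)],[np.sin(w),np.cos(w)]])
for z in (.2135,.2164):
  for p in ((148.5,127),(495.5,126.5),(220.5,185.5),(422.5,185.5),(224.5,246.5),(418.5,246.5),(228,304),(415.5,304)):
    print(z,p,(1e3*Rm.T@(ground(p,K,E,z)-t)).round(1))
```

```text
0.2135 (148.5, 127) [67.3 64.4]
0.2135 (495.5, 126.5) [ 67.4 -63.6]
0.2135 (220.5, 185.5) [45.7 39.2]
0.2135 (422.5, 185.5) [ 45.7 -38. ]
0.2135 (224.5, 246.5) [21.6 39.1]
0.2135 (418.5, 246.5) [ 21.5 -38. ]
0.2135 (228, 304) [-3.  39.2]
0.2135 (415.5, 304) [ -3.  -38.2]
0.2164 (148.5, 127) [67.2 63.2]
0.2164 (495.5, 126.5) [ 67.4 -62.5]
0.2164 (220.5, 185.5) [46.1 38.5]
0.2164 (422.5, 185.5) [ 46.1 -37.3]
0.2164 (224.5, 246.5) [22.4 38.4]
0.2164 (418.5, 246.5) [ 22.3 -37.3]
0.2164 (228, 304) [-1.8 38.5]
0.2164 (415.5, 304) [ -1.8 -37.5]
```

Run:
```python
from h import *
w=np.radians(81.4); ux=np.array([np.cos(w),np.sin(w)]); c=np.array([.5303,.1861])+.0013*ux
robot.move_to([*c,.10],[180,0,81.4])
robot.line_to([*c,.066],velocity=.08)
r=robot.line_to([*c,.0565],velocity=.015,f_stop=5)
print(r,robot.current_tool_pos(),robot.current_contact_force())
fingers.gripper_to(1.0); robot.pause(.2); print(robot.current_contact_force())
p=robot.current_tool_pos(); robot.line_to([p[0],p[1],.15],velocity=.2)
robot.move_to([c[0]-.10*ux[0],c[1]-.10*ux[1],.28],[180,0,81.4]);robot.pause(.3)
v=cam("wrist"); np.savez("w_pl.npz",im=v[0],K=v[1],E=v[2])
t=cam("top"); np.savez("t_pl.npz",im=t[0],K=t[1],E=t[2])
cv2.imwrite("pics/pl.png",v[0][...,::-1]); cv2.imwrite("pics/plt.png",t[0][...,::-1])
b=cv2.resize(t[0][190:300,130:250],None,fx=3,fy=3,interpolation=cv2.INTER_CUBIC)
o=np.zeros((480,800,3),np.uint8); o[:,:440]=v[0][:,100:540]; o[:330,440:]=b
cv2.imwrite("pics/pl2.png",o[...,::-1]); print(robot.current_time_s())
```

```text
True [0.53064932 0.18751368 0.05928928] [ 0.42309397 -0.08715367  6.09473843]
[-0.26194631 -0.34018648 -0.86646316]
15.4167
```

View pics/pl2.png

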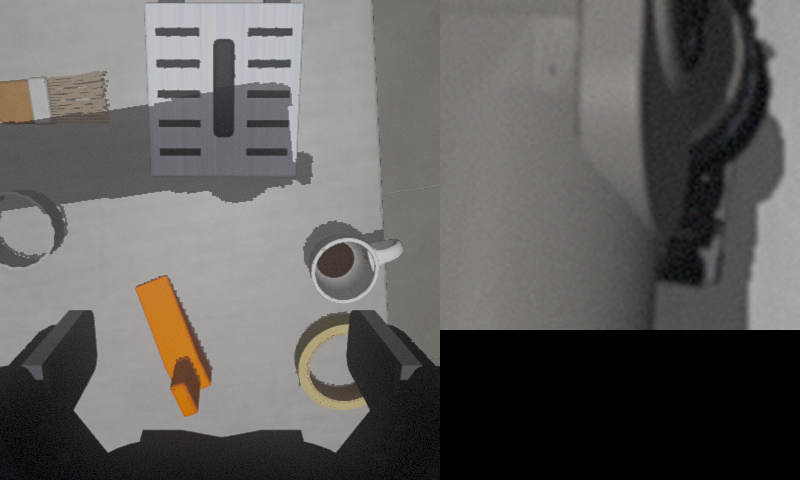

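Run:
```python
from h import *
d=np.load("w_pl.npz"); v=(d["im"],d["K"],d["E"])
w=np.radians(81.4); Rm=np.array([[np.cos(w),-np.sin(w)],[np.sin(w),np.cos(w)]]); t=[.5300,.1858]
print([(1e3*Rm.T@(ground(p,*v[1:],.026)-t)).round(1).tolist() for p in ((245.5,3),(402.5,3),(251.5,177),(397,177),(277,32),(369.5,32),(284.5,152),(366.5,152))])
s,e=fit("wedge",v,[.4457,-.0359,np.radians(103.6)]); print(s[:2],np.degrees(s[2]),e)
for o in (0,180): print(robot.inverse_kinematics([s[0],s[1],.05],[180,0,np.degrees(s[2])+o]),robot.inverse_kinematics([.524,.12,.05],[180,0,81.4+o]))
# view wedge & plate from nearer, arm clear of top view
robot.move_to([s[0]+.02,s[1]-.06,.25],[180,0,np.degrees(s[2])]); robot.pause(.3)
v=cam("wrist"); np.savez("w_we.npz",im=v[0],K=v[1],E=v[2])
s2,e=fit("wedge",v,s); print(s2[:2],np.degrees(s2[2]),e)
t=cam("top"); np.savez("t_pl.npz",im=t[0],K=t[1],E=t[2])
s3,e=fit("wedge",t,s); print("top",s3[:2],np.degrees(s3[2]),e)
b=cv2.resize(t[0][195:295,130:240],None,fx=4,fy=4,interpolation=cv2.INTER_CUBIC)
im=v[0].copy()
for P in M["wedge"]: cv2.polylines(im,[cv2.convexHull(np.round(proj(place(P,s2),*v[1:])).astype(np.int32))],True,(0,255,0))
o=np.zeros((480,800,3),np.uint8); o[:,:360]=im[:,140:500]; o[:400,360:]=b
cv2.imwrite("pics/we.png",o[...,::-1]); print(robot.current_time_s())
```

```text
[[68.3, 63.0], [68.5, -63.2], [-70.4, 63.9], [-70.1, -65.6], [47.1, 38.2], [47.2, -37.4], [-48.6, 34.1], [-48.5, -37.8]]
[ 0.44493678 -0.0364431 ] 102.63278741559616 0.16411048419202942
[-33.90352838  23.97979243  45.23278142 117.95721981 -23.21051878
  47.06597361  37.66142704] [-44.35908302  32.5936153   40.64150931 104.02468878 -26.03183943
  53.07722324  -0.73301556]
[ -50.40877651   38.22698535   72.4860879   118.37446186  -44.39482127
   57.50894724 -121.91996049] [ 27.0825594   43.70394687 -61.84346804 101.29242618  43.35993797
  62.52986837 121.45900057]
[ 0.44480116 -0.03674042] 103.24376700691491 0.052386106420722445
top [ 0.4441453  -0.03145425] 103.15438644656835 0.5063366552108742
16.6167
```

View pics/we.png

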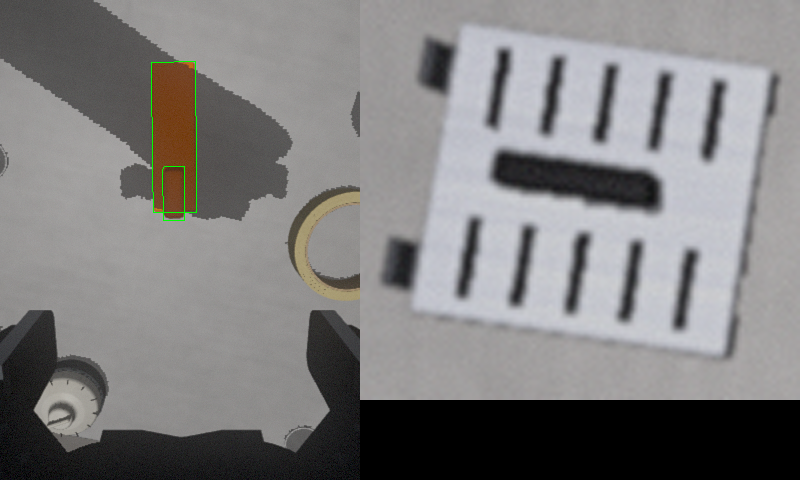

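Run:
```python
from h import *
d=np.load("t_pl.npz"); t=(d["im"],d["K"],d["E"])
s,e=fit("plate",t,[.5305,.1865,np.radians(81.4)],dz=.016,pad=12); print("plate top fit",s[:2],np.degrees(s[2]),e)
yw=103.3; a=np.radians(yw); g=np.array([.4450,-.0365])-.04*np.array([np.cos(a),np.sin(a)])
robot.move_to([*g,.13],[180,0,yw]); print(robot.line_to([*g,.051],velocity=.08,f_stop=8))
fingers.gripper_to(0,80); print(robot.current_finger_gap(),robot.current_gripper_force(),robot.current_tool_pos(),robot.current_contact_force())
robot.line_to([*g,.085],velocity=.1)
w=np.radians(81.4); ux=np.array([np.cos(w),np.sin(w)]); c=np.array([.5301,.1860])
p=c-.187*ux
robot.move_to([*p,.085],[180,0,81.4]); robot.line_to([*p,.056],velocity=.08)
print(robot.line_to([*p,.048],velocity=.01,f_stop=2.5),robot.current_tool_pos(),robot.current_eef_rot(),robot.current_contact_force())
robot.pause(.2); v=cam("wrist"); np.savez("w_in.npz",im=v[0],K=v[1],E=v[2]); cv2.imwrite("pics/in.png",v[0][...,::-1])
print(robot.current_time_s())
```

```text
plate top fit [0.53197615 0.18661465] 81.47068753424676 0.0665132162330434
False
0.1746423837724011 77.91553258895874 [ 0.45436358 -0.07542025  0.05114356] [-0.07596431  0.10854765  1.95700736]
True [0.50236512 0.00116287 0.05114899] [ 1.79976632e+02 -8.06934794e-03  8.14083770e+01] [ 0.59935769 -0.16115785  4.45760992]
21.2833
```

View pics/in.png

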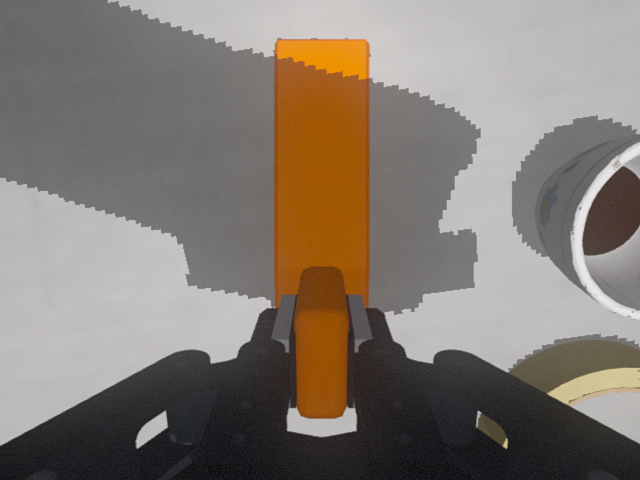

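Run:
```python
from h import *
d=np.load("w_in.npz"); K,E=d["K"],d["E"]
w=np.radians(81.4); Rm=np.array([[np.cos(w),-np.sin(w)],[np.sin(w),np.cos(w)]]); t=[.50237,.00116]; c=np.array([.5301,.1860])
print([(1e3*Rm.T@(ground(p,K,E,.004)-t)).round(1).tolist() for p in ((275.5,39.5),(369,39.5))])
print([(1e3*Rm.T@(ground(p,K,E,.070)-t)).round(1).tolist() for p in ((321,417),)])
ux=Rm[:,0]
for X in (-.140,-.125,-.115,-.108,-.1045):
    p=c+X*ux; r=robot.line_to([*p,.0511],velocity=.04,f_stop=25); q=robot.current_tool_pos()
    print(X,r,(1e3*Rm.T@(q[:2]-c)).round(1),q[2].round(4),(Rm.T@robot.current_contact_force()[:2]).round(2),robot.current_contact_force()[2].round(2))
robot.pause(.3)
for n in("wrist","scene","top"):
    v=cam(n); np.savez(f"{n}_p.npz",im=v[0],K=v[1],E=v[2])
    if n=="wrist": o=np.zeros((480,800,3),np.uint8); o[:,:440]=v[0][:,100:540]
    if n=="scene": o[:240,440:]=cv2.resize(v[0][180:260,220:340],(360,240),interpolation=cv2.INTER_CUBIC)
    if n=="top": o[240:,440:]=cv2.resize(v[0][195:275,130:250],(360,240),interpolation=cv2.INTER_CUBIC)
cv2.imwrite("pics/push.png",o[...,::-1]); print(robot.current_time_s())
```

```text
[[99.0, 17.9], [99.0, -17.1]]
[[-15.0, 0.9]]
-0.14 False [-1.398e+02 -1.000e-01] 0.0511 [-2.12  0.3 ] 4.66
-0.125 False [-1.249e+02 -1.000e-01] 0.0511 [-4.    0.37] 4.6
-0.115 False [-1.159e+02 -1.000e-01] 0.0511 [-5.43 -0.38] 5.49
-0.108 False [-1.093e+02 -1.000e-01] 0.0512 [-6.15 -0.27] 6.17
-0.1045 False [-1.062e+02 -1.000e-01] 0.0511 [-6.48 -0.53] 5.83
24.5583
```

View pics/push.png

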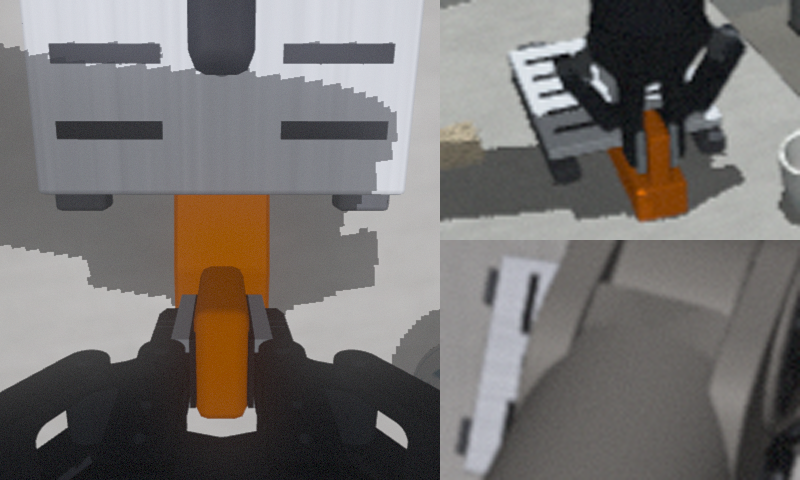

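Run:
```python
from h import *
d=np.load("wrist_p.npz"); K,E=d["K"],d["E"]; g=d["im"].astype(int).mean(2)
w=np.radians(81.4); Rm=np.array([[np.cos(w),-np.sin(w)],[np.sin(w),np.cos(w)]]); c=np.array([.5301,.1860])
b=cv2.resize(d["im"][165:225,125:205],None,fx=5,fy=5,interpolation=cv2.INTER_CUBIC); b2=cv2.resize(d["im"][165:225,440:520],None,fx=5,fy=5,interpolation=cv2.INTER_CUBIC)
cv2.imwrite("pics/cor.png",np.hstack([b,b2])[...,::-1])
for z in (.028,.030,.032,.034,.036):
    print(z,[(1e3*Rm.T@(ground(p,K,E,z)-c)).round(1).tolist() for p in ((138,192.5),(505.5,192.5),(236-.5+100-131,130),(434,130))])
```

```text
0.028 [[-61.1, 65.2], [-61.2, -64.1], [-39.9, 40.2], [-40.0, -37.5]]
0.03 [[-60.8, 64.3], [-60.9, -63.2], [-39.9, 39.6], [-40.0, -37.0]]
0.032 [[-60.5, 63.4], [-60.7, -62.3], [-39.9, 39.1], [-40.0, -36.5]]
0.034 [[-60.3, 62.5], [-60.4, -61.5], [-40.0, 38.6], [-40.0, -35.9]]
0.036 [[-60.0, 61.7], [-60.1, -60.6], [-40.0, 38.0], [-40.0, -35.4]]
```

View pics/cor.png

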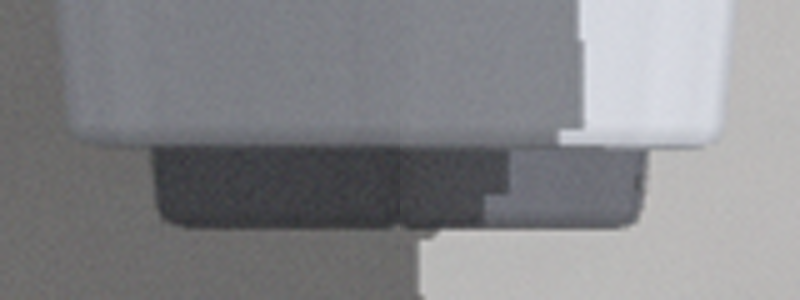

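Run:
```python
from h import *
w=np.radians(81.4); Rm=np.array([[np.cos(w),-np.sin(w)],[np.sin(w),np.cos(w)]]); c=np.array([.5301,.1860]); ux=Rm[:,0]
robot.line_to([*(c-.1003*ux),.0511],velocity=.03,f_stop=25); robot.pause(.5)
q=robot.current_tool_pos(); print((1e3*Rm.T@(q[:2]-c)).round(1),q[2],robot.current_contact_force(),robot.current_eef_rot(),robot.current_time_s())
v=cam("wrist"); s=cam("scene")
o=np.zeros((480,800,3),np.uint8); o[:,:400]=v[0][:,120:520]; o[:320,400:]=cv2.resize(s[0][190:270,230:330],(400,320),interpolation=cv2.INTER_CUBIC)
np.savez("wrist_q.npz",im=v[0],K=v[1],E=v[2]); cv2.imwrite("pics/push2.png",o[...,::-1])
```

```text
[-1.02e+02 -1.00e-01] 0.0511617026762523 [-0.43024541 -6.17125323  5.93950369] [-1.79892037e+02  1.66752821e-01  8.13358827e+01] 25.35
```

View pics/push2.png

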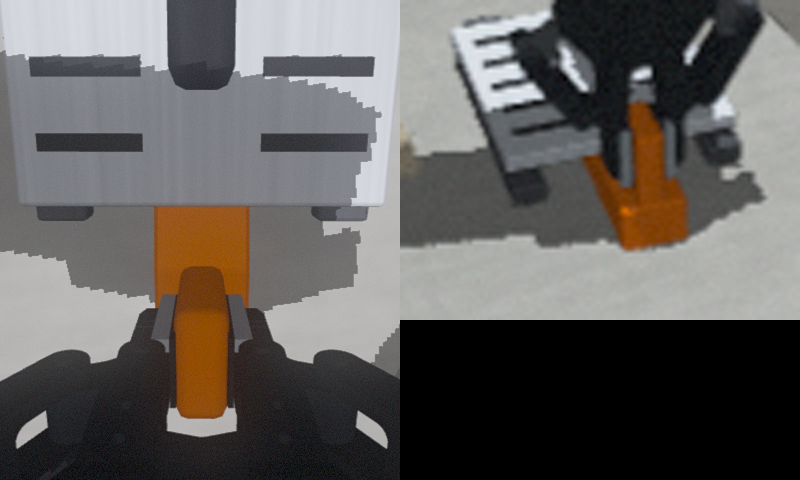

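Run:
```python
from h import *
w=np.radians(81.4); Rm=np.array([[np.cos(w),-np.sin(w)],[np.sin(w),np.cos(w)]]); c=np.array([.5301,.1860])
for f in ("wrist_p","wrist_q"):
    d=np.load(f+".npz"); g=d["im"].astype(float).mean(2); K,E=d["K"],d["E"]
    # slot pair: outer slot ends + subpixel front edge (slot row nearest the front)
    r0=130 if f[-1]=="p" else 142
    row=g[r0-3:r0+4].mean(0); dk=np.where(row[140:500]<60)[0]+140
    ed=[np.argmin(np.diff(g[r0+40:r0+80,x:x+8].mean(1)))+r0+40 for x in (165,180,195)]
    L,Rr=dk[0]-.5,dk[-1]+.5
    print(f,L,Rr,Rr-L,ed)
    for z in (.026,.028,.030,.032): 
        a,b=[1e3*Rm.T@(ground((u,r0),K,E,z)-c) for u in(L,Rr)]; e=1e3*Rm.T@(ground((320,np.median(ed)+.5),K,E,z)-c)
        print(z,(a[1]-b[1]).round(2),a[0].round(1),e[0].round(2))
# reference: slot outer width seen at seated state
d=np.load("w_pl.npz"); g=d["im"].astype(float).mean(2); row=g[150:155].mean(0)[250:400]; dk=np.where(row<75)[0]+250
print(dk[0],dk[-1],[(1e3*Rm.T@(ground((u,152),d["K"],d["E"],.026)-c))[1].round(2) for u in (dk[0]-.5,dk[-1]+.5)])
```

```text
wrist_p 156.5 434.5 278.0 [np.int64(193), np.int64(193), np.int64(193)]
0.026 95.36 -39.9 -61.8
0.028 94.09 -39.9 -61.51
0.03 92.81 -39.9 -61.23
0.032 91.53 -39.9 -60.94
wrist_q 156.5 449.5 293.0 [np.int64(205), np.int64(205), np.int64(205)]
0.026 101.26 -39.8 -62.01
0.028 99.91 -39.7 -61.66
0.03 98.55 -39.7 -61.32
0.032 97.2 -39.6 -60.97
260 386 [np.float64(56.08), np.float64(-55.28)]
```

Run:
```python
from h import *
print(robot.current_gripper_force(),robot.current_contact_force()); print(workorder.close_job())
```

```text
78.9616584777832 [-0.67935895 -6.26883143  5.78018842]
the job is handed in; nothing more can be done
None
```

The job is handed in: the plate sits on the frame, pushed back against its stops, with its front edge lifted about 5 mm by the wedge, which is still gripped; I worked the lift out from the wedge's position, as the camera check of it was inconclusive.

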